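# Clip the new lamp into the pinhole-checking stand and switch it on

## Robot

A 6-joint arm with a two-finger parallel gripper is mounted at the origin on the work surface. World frame = base frame: x ahead of the robot, y to its left, z up, the work surface at z = 0. Lengths are in m, angles in rad, forces in N, time in s.
With the tool pointing down it reaches from about 0.375 to 0.825 m from the base axis. Payload 5.5 kg.
Tool frame: the origin (TCP) lies at the very end of the fingers, on their centre line; the grasp point (between the pads) lies 19 mm behind it; z points along the fingers, y is the line along which they close (so a half turn about z gives the same grasp; the last joint's range is limited). The gripper opens to 85 mm and grips with 20 to 120 N. Pads are 22 mm wide; open, the fingers measure 114 mm over their backs; the gripper's body (76 mm by 85 mm) begins 54 mm behind the grasp point. The pads swing forward as they close: fully open they stand 13 mm farther back than shut.
Start: joints at [1.145, 0.314, -0.047, 1.21, 0, 1.571], TCP at [0.248, 0.546, 0.231] pointing down, gripper open.
Joint ranges: [-2.67, 2.67], [-0.69, 1.73], [-1.03, 1.25], [-2.08, 2.16], [-1.42, 1.45], [-3.14, 3.14]. Speed limits (rad/s): [2.39, 2.39, 3.01, 3.14, 3.14, 3.14].

## Interface

Orientations are given as a 3x3 rotation matrix whose columns are the frame's x, y, z axes.
In Python, from rig import r, optics gives the robot as it stands.
- The arm moves only by the shell command python3 -m handwheel 'ROWS' [FORCE]. ROWS is JSON, a list of rows, each an object of numbers: "rx", "ry", "rz": the turn, a rotation vector about the tool's x, y, z each as a share of 1.5 rad, from -1 to 1; "x", "y", "z": the shift along the tool's x, y, z each as a share of 1 m, from -1 to 1; "grip": the opening in per cent of the stroke, from 0 (shut) to 100 (fully open). In form: [{"rx": .., "ry": .., "rz": .., "x": .., "y": .., "z": .., "grip": ..}, ...]. A call has 1 to 12 rows; each row is the pose to reach, as a shift and turn from the pose commanded when the call began, along the tool's axes at that moment; what a row does not reach only later rows make up. A row lasts 1/8 s, in which the tool goes at most 62.5 mm and 10.7 degrees, less where a joint would pass 70% of its speed; a pose out of reach is approached as far as the arm can. A call with a number of a shift or a turn outside -1 to 1 is refused whole. A call with a gripper value outside its range is refused whole. The fingers move at their own pace and stop on an object; FORCE is the grip in N (left out, the last holds). Time passes only in rows, so rows that repeat a pose let the fingers close. It gives the time, the measured TCP pose, the force, the opening and the grip force at its end, in the units of the state.
- r.state(): the state, without advancing time (a new reading comes with each control period).
- optics.read_camera(name): name is "scene" or "top" or "wrist"; returns a dict with "color" (384x512x3 uint8, red, green, blue), "fx", "fy", "cx", "cy" (pixels), "view" (4x4, takes a point from world to camera coordinates). Camera axes: x right, y down, z forward; pixel columns grow to the right and rows downward; lengths in m; the calibration is good to about 2 mm. A picture is of the moment at which its call begins. There is no depth.
- r.sign_off(): hands the job in; it is judged then, once.
The state is a dict: "t": time; "joint_pos": joint angles; "joint_velocities": joint speeds; "effort": joint torques, N m; "ee_pos": TCP position; "ee_rot": TCP orientation; "force": force on the tool from outside, world axes, zero at the start; "wrist_torque": the same for the moment, N m; "gripper_width": finger opening in m; "gripper_force": force on a finger pad.
Only numpy, scipy, OpenCV 4.12 (cv2) and the standard library are available. Lean on these libraries where they do the work, as an engineer would, in place of code of your own. Each camera call takes 0.05 s, during which the arm holds its last target. There are 200 camera calls.

## Task

The lamp of the pinhole-checking stand has burnt out and been taken out of its clips. Press the new lamp (white window) into the two copper spring clips on the sloping bed, window facing outward, until both ends have snapped fully home, then let go and switch the stand on by pressing down the green-marked far end of its rocker switch. Leave the burnt-out lamp (scorched brown window) and everything else where it lies.

Things in the scene. Friction and masses are not known exactly. Their poses are not given: they have to be found in the camera images.
- lamp_centre (a point): Centre of the new lamp: a rigid cartridge lamp 190 mm long, 0.19 kg, lying on the table, white window up. Middle: body 134 long, 34 wide, 36 mm high, flat parallel sides to grasp; each end: round brass contact cap, 24 mm diameter, 28 mm long. Point on the lamp's axis, 18 mm above its underside. Axes: y along the lamp, x across, z out of the window. Either end may go in either clip.
- lamp_end_a (a point): Point on the lamp's axis in the middle of the gripped zone of its +y contact cap, 81 mm from the lamp's centre. Axes as lamp_centre.
- lamp_end_b (a point): The same on its -y contact cap, 81 mm from the centre.
- lamp_window (a point): Middle of the outer face of the lamp's white window, 18 mm above lamp_centre along the lamp's z.
- cradle: Sloping lamp bed of the fixed stand, placed and turned differently each time. Origin: where the lamp's centre must come, 140 mm above the table. Axes: y along the seated lamp, z straight out of the bed (35 degrees from vertical, leaning to the robot), x up the slope. The lamp is pushed in along -z, both ends together or one after the other; nothing stands above the clips.
- clip_a (a point): Seat of the +y copper spring clip: where the cap's axis must come, 81 mm from the cradle's origin; axes as cradle. The clip is 14 mm long in y; its two slippery sprung jaws have a flared mouth 38 mm wide at z = 21 mm, narrow to 17 mm at z = 10 mm. A cap touches the flares with its axis about 20 mm out, is resisted by up to about 7 N, then snaps onto the clip's floor from about 10 mm out.
- clip_b (a point): Seat of the -y clip, alike, 81 mm from the cradle's origin. Between the clips (insulators 18 mm wide in y) nothing but the bed is under the lamp, so fingers have room; the lamp's body clears each clip by 7 mm in y.
- bed (a point): Middle of the aluminium reflector sheet under the lamp, 43 mm below the cradle's origin (z = -43 mm in its axes); 213 mm wide, from 70 mm down the slope to 90 mm up it, with a lip 22 mm high along its upper edge. The seated lamp's back is 25 mm above it.
- switch (a joint): The stand's rocker switch: white paddle 68 x 35 mm on a grey box (94 x 62 mm, 56 mm high) beside the +y clip, paddle centre 152 mm from the cradle's origin along its y. Value in rad: 0 = off (far end up), 0.24 = fully on (far end down, press point 6 mm lower). Takes about 3 N at the press point and stays where it is left.
- switch_on (a point): Where to press the switch: the green mark on top of the paddle's far end (the end away from the robot), 24 mm from the pivot, about 70 mm above the table when off. Press straight down.
- dead_lamp_centre (a point): Centre of the burnt-out lamp: same size and shape as the new one but with a scorched brown window. It lies on the table and stays there. Axes as lamp_centre.
- plate: A white moulded-pulp plate with three compartments, 200 mm across, 21 mm high, lying on a green mat between the robot and the stand. Origin under its centre.
- gauge: Steel dial thickness gauge, about 75 x 120 mm, 34 mm high, lying on the table. Origin under its frame.
- brush: Dusting brush with a blue handle, lying on the table, 170 mm long.
- spray: White bottle, 64 mm across, 170 mm high. Origin under its centre.
Things that resemble listed ones, but are neither listed nor needed, are in the scene too. What is shaped like the part that bears lamp_centre but purple is not meant.

How it is judged:
By the outcome, as a careful person would: the job done as asked, in the order asked, and still so for the second after the job is handed in, with the robot touching nothing.
It also fails if it takes over 48 s, if anything falls off the work surface, if the arm or the gripper's body presses on something with over 40 N, if the wrist force passes 120 N, or if a joint passes its speed limit or range.

## Working session

There is one attempt and no reset: what is moved stays moved. The work goes in short steps, Python scripts to look and compute and a shell command to move; the robot and the scene stay as the last step left them, time stands still between calls to the robot, and variables do not carry over. Pictures are saved under pics/ and viewed, at most 10 in all, crops included, and the job is handed in when it is done.

```bash
mkdir -p pics; ls
python3 - <<'E'
from rig import r, optics
import cv2,numpy as np
s=r.state(); print({k:np.round(v,3).tolist() for k,v in s.items()})
for n in ["scene","top"]:
    c=optics.read_camera(n); cv2.imwrite(f"pics/{n}0.png",cv2.resize(c["color"][:,:,::-1],(800,600),interpolation=cv2.INTER_CUBIC))
    print(n,c["fx"],c["fy"],c["cx"],c["cy"],np.round(c["view"],4).tolist())
E
```

```text
pics
{'t': 0.0, 'joint_pos': [1.145, 0.314, -0.048, 1.21, 0.0, 1.571], 'joint_velocities': [-0.001, 0.002, 0.001, 0.0, 0.001, -0.002], 'effort': [-0.002, -53.958, 33.975, 0.019, -0.0, 0.0], 'ee_pos': [0.248, 0.546, 0.23], 'ee_rot': [[-0.911, 0.413, -0.001], [0.413, 0.911, -0.002], [0.0, -0.002, -1.0]], 'force': [0.98, -0.392, -0.707], 'wrist_torque': [0.023, -0.023, -0.008], 'gripper_force': 0.0, 'gripper_width': 0.085}
scene 421.49591227235254 421.49591227235254 250.7901014742834 192.6073895493364 [[-0.2155, 0.9765, 0.0094, 0.0655], [0.8238, 0.187, -0.5351, -0.3378], [-0.5243, -0.1076, -0.8447, 1.7566], [0.0, 0.0, 0.0, 1.0]]
top 439.7793282514762 439.7793282514762 252.93693287486565 190.1500845800674 [[0.0239, -0.9997, 0.0029, 0.0357], [-0.9917, -0.0241, -0.1265, 0.4653], [0.1265, 0.0001, -0.992, 1.6706], [0.0, 0.0, 0.0, 1.0]]
```

View pics/scene0.png

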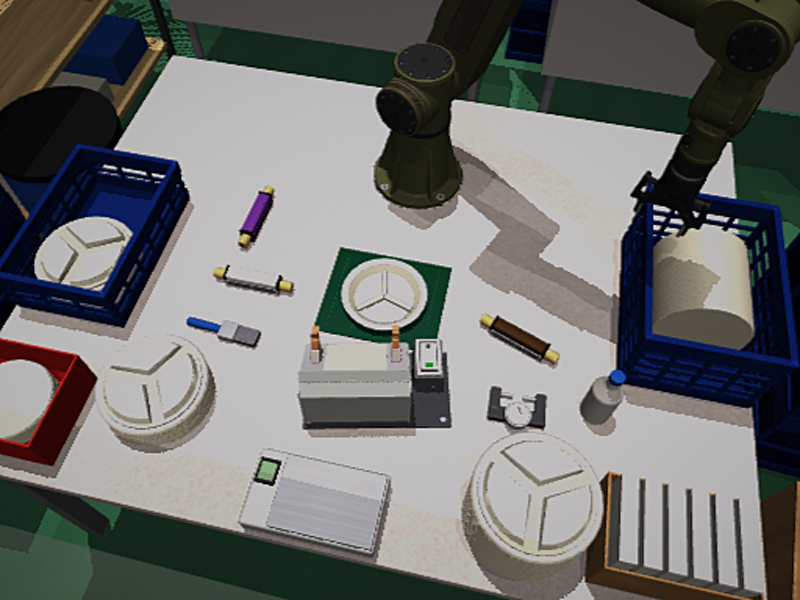

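View pics/top0.png

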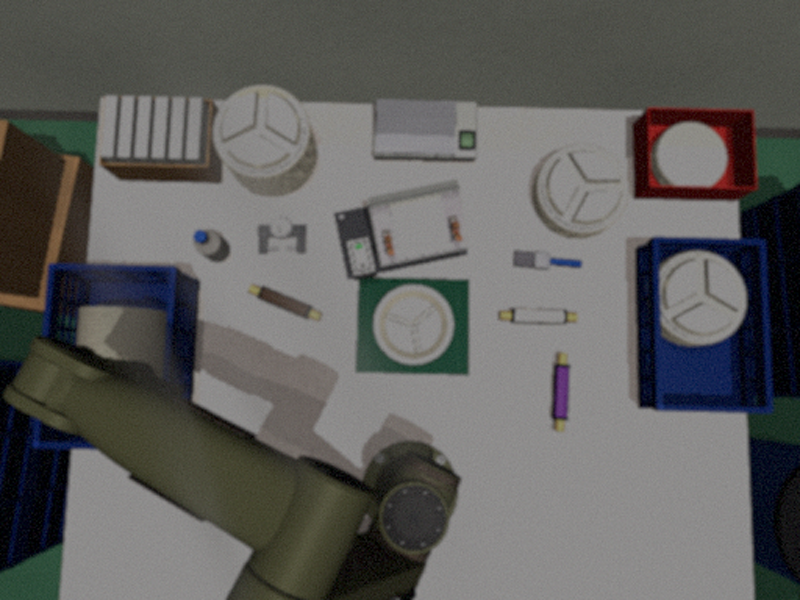

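The scene picture has the new lamp (white) at (253,279) and lookalikes: the purple lamp at (256,217) and the burnt-out brown lamp at (520,338). In the top picture they are at (538,316), (562,390) and (284,301). The stand is at (360,370) in scene and (415,228) in top, with the switch at (429,357) and (358,255). I choose the white lamp and check it in close crops.

```bash
cat > h.py <<'E'
from rig import r, optics
import cv2,numpy as np
def crop(n,x0,y0,w,h,k):
    c=optics.read_camera(n)["color"][y0:y0+h,x0:x0+w,::-1]
    return cv2.resize(c,(w*k,h*k),interpolation=cv2.INTER_CUBIC)
def ray(c,p):
    V=c["view"];R=V[:3,:3];o=-R.T@V[:3,3]
    d=R.T@np.array([(p[0]-c["cx"])/c["fx"],(p[1]-c["cy"])/c["fy"],1]);return o,d/np.linalg.norm(d)
def tri(obs):
    A=np.zeros((3,3));b=np.zeros(3);L=[ray(*x) for x in obs]
    for o,d in L:
        P=np.eye(3)-np.outer(d,d);A+=P;b+=P@o
    X=np.linalg.solve(A,b);return X,[round(float(np.linalg.norm((np.eye(3)-np.outer(d,d))@(X-o)))*1000,1) for o,d in L]
def atz(c,p,z):
    o,d=ray(c,p);return o+d*(z-o[2])/d[2]
def proj(c,X):
    q=c["view"][:3,:3]@X+c["view"][:3,3];return np.array([c["fx"]*q[0]/q[2]+c["cx"],c["fy"]*q[1]/q[2]+c["cy"]])
E
python3 - <<'E'
from h import *
a=crop("scene",130,155,66,40,6); b=crop("scene",185,200,66+44,80,7)
c=crop("top",305,180,66,40,6)
t=np.hstack([a,c]); cv2.imwrite("pics/c1.png",t)
d=crop("top",205,110,105,75,7)
cv2.imwrite("pics/c2.png",b);cv2.imwrite("pics/c3.png",d)
E
```

```text
(no output)
```

View pics/c1.png

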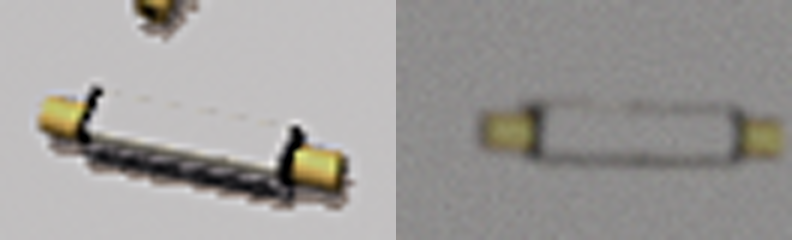

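View pics/c2.png

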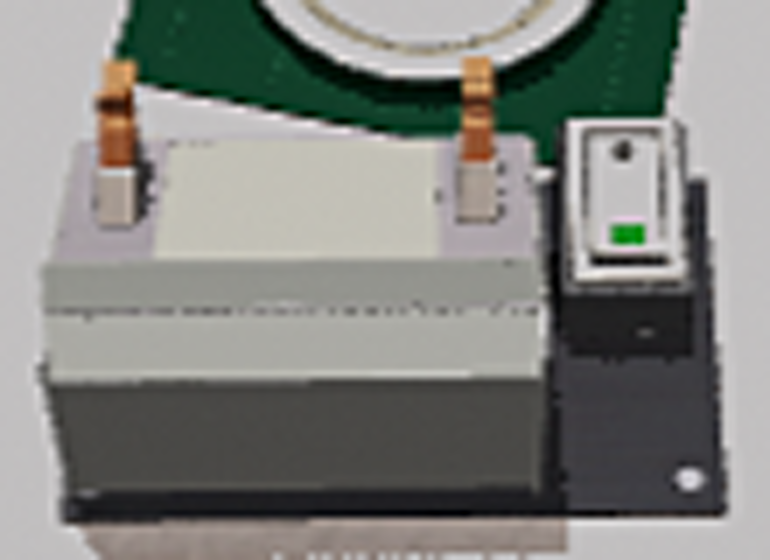

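View pics/c3.png

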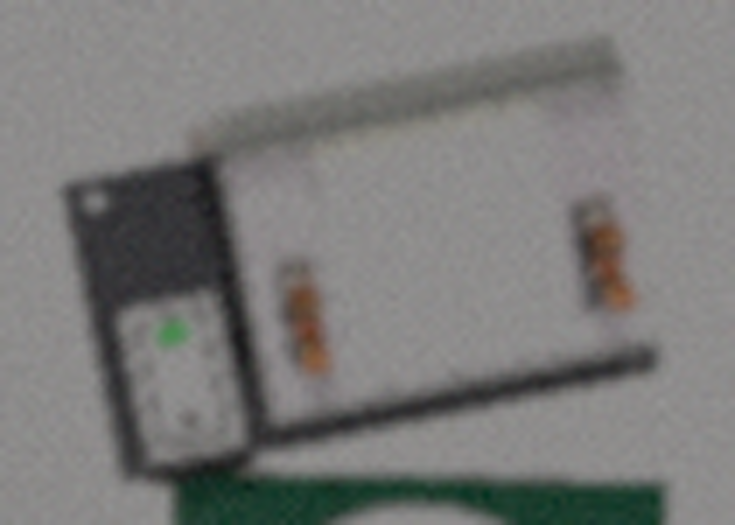

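The crops confirm the white-window lamp; its cap tips are at (42,114) and (344,168) in the scene half, and (386,138) and (86,132) in the top half. They also show the copper clips, the lip and the green mark on the switch ((628,234) in the scene crop, (172,331) in the top crop).

```bash
cat >> h.py <<'E'
from scipy.spatial.transform import Rotation as Ro
def cradleR(yaw): # y along yaw dir; z leaning 35deg toward robot; x up slope
    y=np.array([np.cos(yaw),np.sin(yaw),0]); h=np.cross(y,[0,0,1]) # horizontal up slope dir
    x=h*np.cos(np.radians(35))+np.array([0,0,1])*np.sin(np.radians(35))
    return np.c_[x,y,np.cross(x,y)]
E
python3 - <<'E'
from h import *
S=optics.read_camera("scene");T=optics.read_camera("top")
s=lambda u,v:(S,(130+u/6-.4,155+v/6-.4)); t=lambda u,v:(T,(305+u/6-.4,180+v/6-.4))
s2=lambda u,v:(S,(185+u/7-.4,200+v/7-.4)); t2=lambda u,v:(T,(205+u/7-.4,110+v/7-.4))
for n,o in dict(capL=[s(42,114),t(386,138)],capR=[s(344,168),t(86,132)],
  green=[s2(628,234),t2(172,331)],lipP=[s2(545,262),t2(200,133)],lipM=[s2(44,262),t2(612,40)],hole=[s2(690,478),t2(96,202)],
  jawlowA=[s2(478,62),t2(317,368)],jawlowB=[s2(118,64),t2(626,304)]).items():
    X,e=tri(o);print(n,np.round(X,4),e)
def model(p):
    R=cradleR(p[2]);o=np.array([p[0],p[1],.14]);return lambda q:o+R@np.array(q)
def res(p):
    m=model(p);out=[]
    for (a,b),q in [((s2(545,262),t2(200,133)),(.09,.1065,-.021)),((s2(44,262),t2(612,40)),(.09,-.1065,-.021)),
       ((s2(478,62),t2(317,368)),(-.019,.081,.021)),((s2(118,64),t2(626,304)),(-.019,-.081,.021))]:
        for c,px in (a,b): out+=list(proj(c,m(q))-px)
    return np.array(out)
from scipy.optimize import least_squares
f=least_squares(res,[.62,-.05,1.8]);print(f.x,np.round(f.fun,1)); R=cradleR(f.x[2]);print(np.round(R,3))
W=optics.read_camera("wrist");st=r.state();V=W["view"];
Rt=st["ee_rot"];o=-V[:3,:3].T@V[:3,3];print("wrist cam in tool",np.round(np.array(Rt).T@(o-st["ee_pos"]),4),np.round(V[:3,:3]@np.array(Rt),3).tolist(),W["fx"],W["cx"],W["cy"])
E
```

```text
capL [ 0.4282 -0.405   0.0177] [0.6, 0.6]
capR [ 0.4271 -0.2107  0.0207] [0.9, 0.9]
green [0.5845 0.1401 0.0709] [0.3, 0.3]
lipP [0.6642 0.1178 0.1882] [4.9, 4.9]
lipM [ 0.7151 -0.0875  0.1976] [1.8, 1.8]
hole [0.6708 0.1894 0.0076] [0.1, 0.1]
jawlowA [0.5517 0.0603 0.1449] [0.2, 0.2]
jawlowB [ 0.5892 -0.0989  0.1456] [0.4, 0.4]
[ 0.60091215 -0.01023981  1.81436675] [ 0.6  0.2  2.6  2.4  0.2  1.6  1.4  3.2  0.3  0.6 -0.3 -0.9  0.5  1.3
 -1.  -1.2]
[[ 0.795 -0.241 -0.557]
 [ 0.198  0.97  -0.138]
 [ 0.574  0.     0.819]]
wrist cam in tool [ 0.0798 -0.0004 -0.142 ] [[-0.0, 1.0, 0.0], [-0.95, -0.0, -0.313], [-0.313, -0.0, 0.95]] 271.9082195223687 249.98577230159694 191.52910473264373
```

```bash
cat >> h.py <<'E'
def rows(p,R):
    st=r.state();R0=np.array(st["ee_rot"]);d=R0.T@(np.array(p)-st["ee_pos"])
    w=Ro.from_matrix(R0.T@R).as_rotvec()
    n=max(np.linalg.norm(d)/.0625,np.degrees(np.linalg.norm(w))/10.7)
    print("t",round(st["t"],2),"shift",np.round(d,4),"turn",np.round(w/1.5,4),"rows",round(n,1))
C=np.array([.6,-.011,.14]);YAW=1.802
def toolR(Rc): # tool x along y, tool z along -z of the part
    return np.c_[Rc[:,1],Rc[:,0],-Rc[:,2]]
E
python3 - <<'E'
from h import *
R=cradleR(YAW);print(np.linalg.det(toolR(R)));rows(C+.15*R[:,2],toolR(R))
E
```

```text
1.0
t 0.45 shift [-0.4828 -0.4147 -0.0316] turn [-0.3782 -0.1859  0.5896] rows 10.2
```

```bash
python3 -m handwheel '[{"rx":-0.378,"ry":-0.186,"rz":0.59,"x":-0.483,"y":-0.415,"z":-0.032,"grip":100},{"rx":-0.378,"ry":-0.186,"rz":0.59,"x":-0.483,"y":-0.415,"z":-0.032,"grip":100},{"rx":-0.378,"ry":-0.186,"rz":0.59,"x":-0.483,"y":-0.415,"z":-0.032,"grip":100},{"rx":-0.378,"ry":-0.186,"rz":0.59,"x":-0.483,"y":-0.415,"z":-0.032,"grip":100},{"rx":-0.378,"ry":-0.186,"rz":0.59,"x":-0.483,"y":-0.415,"z":-0.032,"grip":100},{"rx":-0.378,"ry":-0.186,"rz":0.59,"x":-0.483,"y":-0.415,"z":-0.032,"grip":100},{"rx":-0.378,"ry":-0.186,"rz":0.59,"x":-0.483,"y":-0.415,"z":-0.032,"grip":100},{"rx":-0.378,"ry":-0.186,"rz":0.59,"x":-0.483,"y":-0.415,"z":-0.032,"grip":100},{"rx":-0.378,"ry":-0.186,"rz":0.59,"x":-0.483,"y":-0.415,"z":-0.032,"grip":100},{"rx":-0.378,"ry":-0.186,"rz":0.59,"x":-0.483,"y":-0.415,"z":-0.032,"grip":100},{"rx":-0.378,"ry":-0.186,"rz":0.59,"x":-0.483,"y":-0.415,"z":-0.032,"grip":100},{"rx":-0.378,"ry":-0.186,"rz":0.59,"x":-0.483,"y":-0.415,"z":-0.032,"grip":100}]'
python3 - <<'E'
from h import *
R=cradleR(YAW);rows(C+.15*R[:,2],toolR(R));print(np.round(r.state()["joint_pos"],2))
W=optics.read_camera("wrist");np.save("W1.npy",W["view"])
cv2.imwrite("pics/w1.png",cv2.resize(W["color"][:,:,::-1],(800,600),interpolation=cv2.INTER_CUBIC))
m=lambda q:np.round(proj(W,C+R@np.array(q))*800/512,0)
for q in [(-.019,.081,.021),(.019,.081,.021),(-.019,-.081,.021),(.019,-.081,.021),(0,.081,-.012),(0,-.081,-.012),(-.07,-.1065,-.043),(-.07,.1065,-.043),(.09,.1065,-.021)]:print(q,m(q))
E
```

```text
t: 1.95
ee_pos: [0.5167, -0.0331, 0.2634]
ee_rot: [[-0.225, 0.798, 0.559], [0.974, 0.184, 0.129], [0.0, 0.573, -0.819]]
force: [-0.1, -0.0, 0.3]
gripper_width: 0.0852
gripper_force: 0.0
t 1.95 shift [ 0.0024 -0.0002  0.0005] turn [-0.0002  0.0017 -0.0026] rows 0.0
[-0.22 -0.31 -0.78  0.53  0.25  1.19]
(-0.019, 0.081, 0.021) [358. 152.]
(0.019, 0.081, 0.021) [421. 152.]
(-0.019, -0.081, 0.021) [365. 389.]
(0.019, -0.081, 0.021) [417. 389.]
(0, 0.081, -0.012) [390. 153.]
(0, -0.081, -0.012) [391. 367.]
(-0.07, -0.1065, -0.043) [312. 377.]
(-0.07, 0.1065, -0.043) [294. 116.]
(0.09, 0.1065, -0.021) [523. 112.]
```

View pics/w1.png

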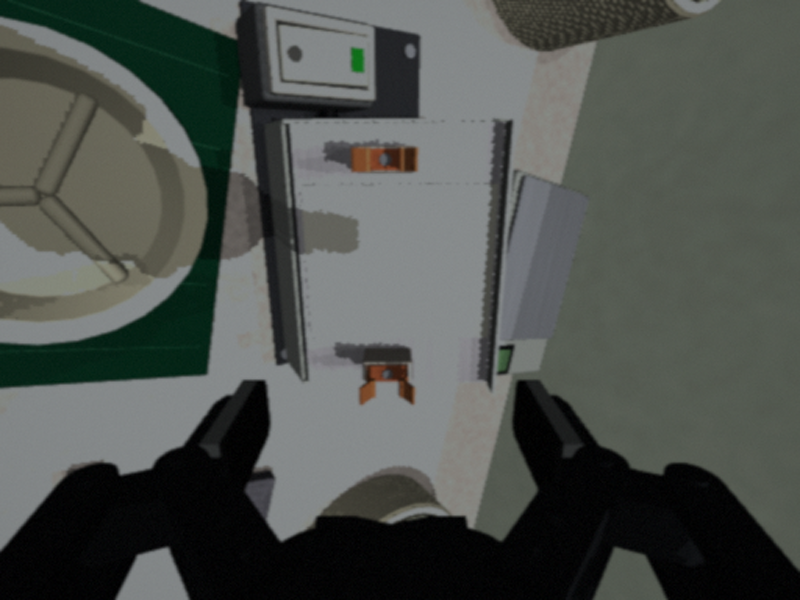

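The wrist picture shows both clips empty: clip A's mouth is centred at (384,160), clip B's at (387,394), and the green mark is at (357,60). That puts the cradle about 3 mm down the slope from my estimate and 1 to 4 mm toward -y. Next I hover over the lamp.

Run:
```python
from h import *
S=[np.array(x) for x in ()]
lR=np.array([[0,1,0],[1,0,0],[0,0,-1.]]);rows([.4277,-.308,.12],lR)
```

```text
t 2.0 shift [-0.2492 -0.2037  0.0319] turn [ 0.4048 -0.0469  0.1475] rows 5.2
```

```bash
python3 -m handwheel '[{"rx":0.405,"ry":-0.047,"rz":0.148,"x":-0.249,"y":-0.204,"z":0.032,"grip":100},{"rx":0.405,"ry":-0.047,"rz":0.148,"x":-0.249,"y":-0.204,"z":0.032,"grip":100},{"rx":0.405,"ry":-0.047,"rz":0.148,"x":-0.249,"y":-0.204,"z":0.032,"grip":100},{"rx":0.405,"ry":-0.047,"rz":0.148,"x":-0.249,"y":-0.204,"z":0.032,"grip":100},{"rx":0.405,"ry":-0.047,"rz":0.148,"x":-0.249,"y":-0.204,"z":0.032,"grip":100},{"rx":0.405,"ry":-0.047,"rz":0.148,"x":-0.249,"y":-0.204,"z":0.032,"grip":100},{"rx":0.405,"ry":-0.047,"rz":0.148,"x":-0.249,"y":-0.204,"z":0.032,"grip":80},{"rx":0.405,"ry":-0.047,"rz":0.148,"x":-0.249,"y":-0.204,"z":0.032,"grip":80}]'
python3 - <<'E'
from h import *
lR=np.array([[0,1,0],[1,0,0],[0,0,-1.]]);rows([.4277,-.308,.12],lR)
W=optics.read_camera("wrist")
cv2.imwrite("pics/w2.png",cv2.resize(W["color"][:,:,::-1],(800,600),interpolation=cv2.INTER_CUBIC))
for q in [(.4282,-.405,.018),(.4271,-.2107,.018),(.4277,-.2,0.0)]:print(q,np.round(proj(W,np.array(q))*800/512))
E
```

```text
t: 3.0
ee_pos: [0.4293, -0.306, 0.1212]
ee_rot: [[-0.003, 1.0, 0.002], [1.0, 0.003, -0.001], [-0.001, 0.002, -1.0]]
force: [-0.3, -0.6, -0.3]
gripper_width: 0.0688
gripper_force: 0.0
t 3.0 shift [-0.002  -0.0016  0.0012] turn [0.0013 0.0006 0.0023] rows 0.0
(0.4282, -0.405, 0.018) [388. 436.]
(0.4271, -0.2107, 0.018) [386. 128.]
(0.4277, -0.2, 0.0) [387. 110.]
```

View pics/w2.png

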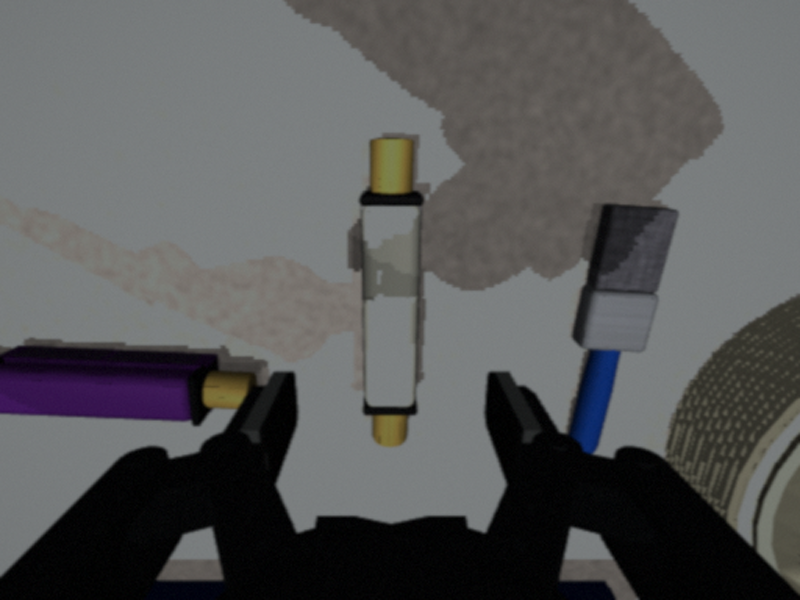

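The lamp's cap tips are at (391,137) and (390,445), midway between the fingers (centre column 392), window up. The row offset against prediction (+9) matches the one at the stand, so it is a camera bias and cancels. I descend and grasp.

```bash
python3 -m handwheel '[{"rz":0.002,"x":-0.002,"z":0.06,"grip":80},{"rz":0.002,"x":-0.002,"z":0.1,"grip":80},{"rz":0.002,"x":-0.002,"z":0.113,"grip":80},{"rz":0.002,"x":-0.002,"z":0.113,"grip":80},{"rz":0.002,"x":-0.002,"z":0.113,"grip":20},{"rz":0.002,"x":-0.002,"z":0.113,"grip":20},{"rz":0.002,"x":-0.002,"z":0.113,"grip":20},{"rz":0.002,"x":-0.002,"z":0.113,"grip":20},{"rz":0.002,"x":-0.002,"z":0.113,"grip":20}]' 60
```

```text
$[0]: bad value
```

```bash
python3 -m handwheel '[{"rx":0,"ry":0,"rz":0.002,"x":-0.002,"y":0,"z":0.06,"grip":80},{"rx":0,"ry":0,"rz":0.002,"x":-0.002,"y":0,"z":0.1,"grip":80},{"rx":0,"ry":0,"rz":0.002,"x":-0.002,"y":0,"z":0.113,"grip":80},{"rx":0,"ry":0,"rz":0.002,"x":-0.002,"y":0,"z":0.113,"grip":80},{"rx":0,"ry":0,"rz":0.002,"x":-0.002,"y":0,"z":0.113,"grip":20},{"rx":0,"ry":0,"rz":0.002,"x":-0.002,"y":0,"z":0.113,"grip":20},{"rx":0,"ry":0,"rz":0.002,"x":-0.002,"y":0,"z":0.113,"grip":20},{"rx":0,"ry":0,"rz":0.002,"x":-0.002,"y":0,"z":0.113,"grip":20},{"rx":0,"ry":0,"rz":0.002,"x":-0.002,"y":0,"z":0.113,"grip":20}]' 60
```

```text
t: 4.18
ee_pos: [0.4298, -0.3105, 0.009]
ee_rot: [[0.002, 1.0, 0.003], [1.0, -0.002, -0.002], [-0.002, 0.003, -1.0]]
force: [-1.3, 1.3, 7.6]
gripper_width: 0.0332
gripper_force: 61.1
```

```bash
python3 -m handwheel '[{"rx":0,"ry":0,"rz":0,"x":0,"y":0,"z":-0.06,"grip":20},{"rx":0,"ry":0,"rz":0,"x":0,"y":0,"z":-0.12,"grip":20},{"rx":0,"ry":0,"rz":0,"x":0,"y":0,"z":-0.18,"grip":20},{"rx":0,"ry":0,"rz":0,"x":0,"y":0,"z":-0.18,"grip":20}]'
cat >> h.py <<'E'
C=np.array([.5973,-.0122,.14]);OFF=np.array([.0025,0,-.009])
def lampto(q): # lamp centre at cradle coords q, aligned
    R=cradleR(YAW);T=toolR(R);rows(C+R@np.array(q)-T@OFF,T)
def where():
    st=r.state();R=cradleR(YAW);T=np.array(st["ee_rot"]);print("lamp in cradle mm",np.round(R.T@(np.array(st["ee_pos"])+T@OFF-C)*1000,1),"rot",np.round(np.degrees(Ro.from_matrix(R.T@np.c_[T[:,1],T[:,0],-T[:,2]]).as_rotvec()),2),"F cradle",np.round(R.T@st["force"],1),"M",np.round(R.T@st["wrist_torque"],2),"t",round(st["t"],2),"w",round(st["gripper_width"],4))
E
python3 -c "
from h import *
lampto([0,0,.08])"
```

```text
t: 4.68
ee_pos: [0.4314, -0.3117, 0.193]
ee_rot: [[0.002, 1.0, 0.009], [1.0, -0.002, -0.007], [-0.007, 0.009, -1.0]]
force: [0.2, -0.1, -2.8]
gripper_width: 0.0329
gripper_force: 61.4
t 4.67 shift [ 0.2879  0.1264 -0.0059] turn [-0.3998  0.0524 -0.1489] rows 5.0
```

```bash
python3 -m handwheel '[{"rx":-0.4,"ry":0.052,"rz":-0.149,"x":0.288,"y":0.126,"z":-0.006,"grip":20},{"rx":-0.4,"ry":0.052,"rz":-0.149,"x":0.288,"y":0.126,"z":-0.006,"grip":20},{"rx":-0.4,"ry":0.052,"rz":-0.149,"x":0.288,"y":0.126,"z":-0.006,"grip":20},{"rx":-0.4,"ry":0.052,"rz":-0.149,"x":0.288,"y":0.126,"z":-0.006,"grip":20},{"rx":-0.4,"ry":0.052,"rz":-0.149,"x":0.288,"y":0.126,"z":-0.006,"grip":20},{"rx":-0.4,"ry":0.052,"rz":-0.149,"x":0.288,"y":0.126,"z":-0.006,"grip":20},{"rx":-0.4,"ry":0.052,"rz":-0.149,"x":0.288,"y":0.126,"z":-0.006,"grip":20},{"rx":-0.4,"ry":0.052,"rz":-0.149,"x":0.288,"y":0.126,"z":-0.006,"grip":20}]'
python3 - <<'E'
from h import *
where(); lampto([0,0,.04])
W=optics.read_camera("wrist")
a=cv2.resize(W["color"][40:360,100:400,::-1],(600,600)[:1]+(640,),interpolation=cv2.INTER_CUBIC)[:560]
b=crop("scene",185,190,110,70,5)
cv2.imwrite("pics/w3.png",a); cv2.imwrite("pics/s3.png",b)
R=cradleR(YAW);m=lambda q:np.round((proj(W,C+R@np.array(q))-[100,40])*2,0)
for q in [(-.019,.081,.021),(.019,.081,.021),(-.019,-.081,.021),(.019,-.081,.021),(0,.095,.08),(0,.067,.098),(0,-.067,.098)]:print(q,m(q))
E
```

```text
t: 5.68
ee_pos: [0.5541, -0.023, 0.1922]
ee_rot: [[-0.227, 0.803, 0.55], [0.974, 0.183, 0.135], [0.008, 0.567, -0.824]]
force: [0.2, -0.1, -2.3]
gripper_width: 0.0331
gripper_force: 61.2
lamp in cradle mm [-6.5  1.8 77.3] rot [ 0.29  0.48 -0.36] F cradle [-1.2 -0.1 -2. ] M [ 0.01  0.85 -0.  ] t 5.67 w 0.0331
t 5.67 shift [-0.002   0.0069  0.0372] turn [-0.0056 -0.0033 -0.0042] rows 0.6
(-0.019, 0.081, 0.021) [262. 118.]
(0.019, 0.081, 0.021) [378. 118.]
(-0.019, -0.081, 0.021) [273. 523.]
(0.019, -0.081, 0.021) [363. 523.]
(0, 0.095, 0.08) [328.  46.]
(0, 0.067, 0.098) [330. 185.]
(0, -0.067, 0.098) [325. 673.]
```

View pics/w3.png

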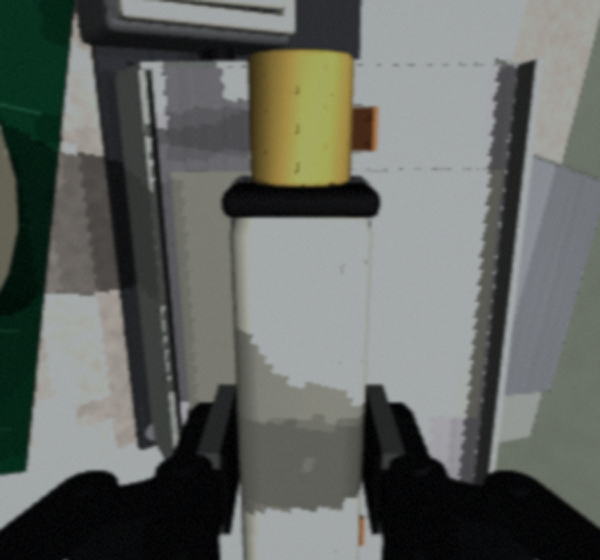

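The lamp is gripped straight. Clip A's right jaw edge is at column 378, as predicted, and its jaw rows centre on 129. The cap tip is at row 50 and its centre column is 302, so the lamp is a few mm down the slope.

Run:
```python
from h import *
W=optics.read_camera("wrist");R=cradleR(YAW);st=r.state()
o,_=ray(W,(0,0))
def onz(u,v,z):
    o,d=ray(W,(100+u/2-.25,40+v/2-.25));o=R.T@(o-C);d=R.T@d;return np.round((o+d*(z-o[2])/d[2])*1000,1)
print("captip",onz(302,50,.0773+.012),"capL/R at widest",onz(250,110,.0773),onz(353,110,.0773),"body end",onz(302,180,.095))
print("jaw",onz(378,107,.021),onz(378,152,.021));where()
```

```text
captip [-5.2 92.9 89.3] capL/R at widest [-17.3  81.8  77.3] [ 6.5 81.6 77.3] body end [-5.3 67.5 95. ]
jaw [19.4 84.  21. ] [20.  69.8 21. ]
lamp in cradle mm [-5.8  1.5 77.5] rot [ 0.26  0.42 -0.37] F cradle [-1.6 -0.9 -2.5] M [-0.01  0.85  0.01] t 5.83 w 0.0332
```

```bash
python3 -m handwheel '[{"rx":-0.005,"ry":-0.003,"rz":-0.004,"x":-0.002,"y":0.006,"z":0.02,"grip":20},{"rx":-0.005,"ry":-0.003,"rz":-0.004,"x":-0.002,"y":0.006,"z":0.042,"grip":20},{"rx":-0.005,"ry":-0.003,"rz":-0.004,"x":-0.002,"y":0.006,"z":0.042,"grip":20},{"rx":-0.005,"ry":-0.003,"rz":-0.004,"x":-0.002,"y":0.006,"z":0.042,"grip":20},{"rx":-0.005,"ry":-0.003,"rz":-0.004,"x":-0.002,"y":0.006,"z":0.042,"grip":20}]' 
python3 -c "
from h import *
where()"
```

```text
t: 6.45
ee_pos: [0.5834, -0.0172, 0.1627]
ee_rot: [[-0.231, 0.796, 0.56], [0.973, 0.189, 0.133], [-0.0, 0.575, -0.818]]
force: [0.9, -0.1, -2.2]
gripper_width: 0.0329
gripper_force: 61.1
lamp in cradle mm [ 1.   0.8 36. ] rot [ 0.05 -0.1   0.09] F cradle [-0.6 -0.3 -2.3] M [-0.    0.91  0.04] t 6.45 w 0.0329
```

```bash
python3 -m handwheel '[{"rx":0,"ry":0,"rz":0,"x":-0.001,"y":0,"z":0.01,"grip":20},{"rx":0,"ry":0,"rz":0,"x":-0.001,"y":0,"z":0.02,"grip":20},{"rx":0,"ry":0,"rz":0,"x":-0.001,"y":0,"z":0.02,"grip":20},{"rx":0,"ry":0,"rz":0,"x":-0.001,"y":0,"z":0.02,"grip":20}]' >/dev/null
python3 -c "
from h import *
where()"
```

```text
lamp in cradle mm [-0.6  0.4 14.9] rot [0.09 0.06 0.09] F cradle [-3.2 -2.  -3.4] M [-0.23  1.38  0.04] t 6.95 w 0.0327
```

```bash
python3 -m handwheel '[{"rx":0,"ry":0,"rz":0,"x":0,"y":0,"z":0.005,"grip":20},{"rx":0,"ry":0,"rz":0,"x":0,"y":0,"z":0.007,"grip":20},{"rx":0,"ry":0,"rz":0,"x":0,"y":0,"z":0.007,"grip":20}]' >/dev/null
python3 -c "
from h import *
where()"
```

```text
lamp in cradle mm [-0.5  0.5  8. ] rot [0.11 0.04 0.09] F cradle [-4.  -1.2 -7.3] M [-0.23  1.37  0.  ] t 7.33 w 0.0329
```

```bash
python3 -m handwheel '[{"rx":0,"ry":0,"rz":0,"x":0,"y":0,"z":0.004,"grip":20},{"rx":0,"ry":0,"rz":0,"x":0,"y":0,"z":0.008,"grip":20},{"rx":0,"ry":0,"rz":0,"x":0,"y":0,"z":0.01,"grip":20},{"rx":0,"ry":0,"rz":0,"x":0,"y":0,"z":0.01,"grip":20}]' >/dev/null
python3 -c "
from h import *
where()"
```

```text
lamp in cradle mm [-0.3  0.6  0.2] rot [ 0.11 -0.01  0.05] F cradle [-12.8   4.   47.9] M [ 0.63  3.55 -0.  ] t 7.83 w 0.033
```

```bash
python3 -m handwheel '[{"rx":0,"ry":0,"rz":0,"x":0,"y":0,"z":-0.003,"grip":20},{"rx":0,"ry":0,"rz":0,"x":0,"y":0,"z":-0.003,"grip":80},{"rx":0,"ry":0,"rz":0,"x":0,"y":0,"z":-0.003,"grip":80},{"rx":0,"ry":0,"rz":0,"x":0,"y":0,"z":-0.003,"grip":80},{"rx":0,"ry":0,"rz":0,"x":0,"y":0,"z":-0.003,"grip":80},{"rx":0,"ry":0,"rz":0,"x":0,"y":0,"z":-0.04,"grip":80},{"rx":0,"ry":0,"rz":0,"x":0,"y":0,"z":-0.1,"grip":80},{"rx":0,"ry":0,"rz":0,"x":0,"y":0,"z":-0.13,"grip":80},{"rx":0,"ry":0,"rz":0,"x":0,"y":0,"z":-0.13,"grip":0},{"rx":0,"ry":0,"rz":0,"x":0,"y":0,"z":-0.13,"grip":0},{"rx":0,"ry":0,"rz":0,"x":0,"y":0,"z":-0.13,"grip":0}]'
python3 - <<'E'
from h import *
W=optics.read_camera("wrist");R=cradleR(YAW)
w=cv2.resize(W["color"][0:260,140:400,::-1],(560,560),interpolation=cv2.INTER_CUBIC)
s=crop("scene",185,195,60+48,80,4)
im=np.zeros((560,800,3),np.uint8);im[:,:560]=w
s1=cv2.resize(s[:, :],(240,178));t=crop("top",205,110,105,75,4);im[:178,560:]=s1;im[190:190+171,560:]=cv2.resize(t,(240,171))
cv2.imwrite("pics/f1.png",im)
k=560/260;m=lambda q:np.round((proj(W,C+R@np.array(q))-[140,0])*k)
for q in [(0,.095,.012),(0,-.095,.012),(.012,.081,0),(-.012,-.081,0),(.012,-.081,0)]:print(q,m(q))
E
```

```text
t: 9.2
ee_pos: [0.5312, -0.0298, 0.2363]
ee_rot: [[-0.232, 0.798, 0.556], [0.973, 0.189, 0.134], [0.001, 0.572, -0.82]]
force: [-0.0, 0.1, -0.2]
gripper_width: 0.0137
gripper_force: 0.0
(0, 0.095, 0.012) [240. 174.]
(0, -0.095, 0.012) [239. 588.]
(0.012, 0.081, 0) [268. 212.]
(-0.012, -0.081, 0) [215. 550.]
(0.012, -0.081, 0) [262. 550.]
```

View pics/f1.png

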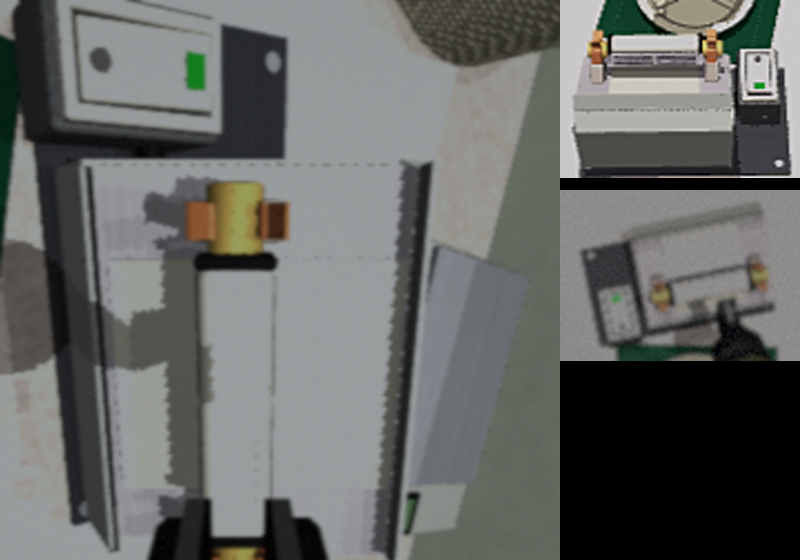

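Both caps sit between their jaws: cap A is at (237,215) with jaws on either side, and the scene inset shows both ends equally low. The switch is still off. The fingers go next to the green mark, shut and turned a quarter.

Run:
```python
from h import *
R=cradleR(YAW);h=np.cross(R[:,1],[0,0,1]);T=np.c_[-h,np.cross([0,0,-1],-h),[0,0,-1]]
W=optics.read_camera("wrist");k=560/260
print("green wrist",atz(W,(140+195.5/k,71/k),.07),"captip bias row 8px")
print(proj(W,np.array([.5845,.1401,.0709])), (140+195.5/k,71/k))
rows([.585,.14,.2],T)
```

```text
green wrist [0.58523129 0.13738826 0.07      ] captip bias row 8px
[231.07857238  29.81474727] (230.76785714285717, 32.964285714285715)
t 9.4 shift [0.1528 0.0538 0.0829] turn [ 0.3193  0.3175 -1.0101] rows 8.9
```

```bash
python3 -m handwheel '[{"rx":0.316,"ry":0.315,"rz":-0.999,"x":0.153,"y":0.054,"z":-0.02,"grip":0},{"rx":0.316,"ry":0.315,"rz":-0.999,"x":0.153,"y":0.054,"z":-0.02,"grip":0},{"rx":0.316,"ry":0.315,"rz":-0.999,"x":0.153,"y":0.054,"z":-0.02,"grip":0},{"rx":0.316,"ry":0.315,"rz":-0.999,"x":0.153,"y":0.054,"z":0.083,"grip":0},{"rx":0.316,"ry":0.315,"rz":-0.999,"x":0.153,"y":0.054,"z":0.083,"grip":0},{"rx":0.316,"ry":0.315,"rz":-0.999,"x":0.153,"y":0.054,"z":0.083,"grip":0},{"rx":0.316,"ry":0.315,"rz":-0.999,"x":0.153,"y":0.054,"z":0.083,"grip":0},{"rx":0.316,"ry":0.315,"rz":-0.999,"x":0.153,"y":0.054,"z":0.083,"grip":0},{"rx":0.316,"ry":0.315,"rz":-0.999,"x":0.153,"y":0.054,"z":0.083,"grip":0},{"rx":0.316,"ry":0.315,"rz":-0.999,"x":0.153,"y":0.054,"z":0.083,"grip":0},{"rx":0.316,"ry":0.315,"rz":-0.999,"x":0.153,"y":0.054,"z":0.083,"grip":0}]'
python3 - <<'E'
from h import *
R=cradleR(YAW);h=np.cross(R[:,1],[0,0,1]);T=np.c_[-h,np.cross([0,0,-1],-h),[0,0,-1]]
rows([.585,.14,.09],T)
E
```

```text
t: 10.78
ee_pos: [0.5853, 0.14, 0.2005]
ee_rot: [[-0.977, -0.211, 0.004], [-0.211, 0.977, 0.007], [-0.006, 0.006, -1.0]]
force: [0.5, -0.5, 0.7]
gripper_width: 0.0
gripper_force: 0.0
t 10.78 shift [ 0.0009 -0.0006  0.1105] turn [ 0.0038  0.0038 -0.0124] rows 1.8
```

```bash
python3 -m handwheel '[{"rx":0.004,"ry":0.004,"rz":-0.012,"x":0.001,"y":0,"z":0.06,"grip":0},{"rx":0.004,"ry":0.004,"rz":-0.012,"x":0.001,"y":0,"z":0.11,"grip":0},{"rx":0.004,"ry":0.004,"rz":-0.012,"x":0.001,"y":0,"z":0.12,"grip":0},{"rx":0.004,"ry":0.004,"rz":-0.012,"x":0.001,"y":0,"z":0.126,"grip":0},{"rx":0.004,"ry":0.004,"rz":-0.012,"x":0.001,"y":0,"z":0.132,"grip":0},{"rx":0.004,"ry":0.004,"rz":-0.012,"x":0.001,"y":0,"z":0.135,"grip":0},{"rx":0.004,"ry":0.004,"rz":-0.012,"x":0.001,"y":0,"z":0.135,"grip":0}]'
```

```text
t: 11.65
ee_pos: [0.5867, 0.141, 0.0674]
ee_rot: [[-0.973, -0.23, 0.003], [-0.23, 0.973, -0.0], [-0.003, -0.001, -1.0]]
force: [1.5, 0.2, 3.2]
gripper_width: 0.0001
gripper_force: 1.2
```

```bash
python3 -m handwheel '[{"rx":0,"ry":0,"rz":0,"x":0,"y":0,"z":0.002,"grip":0},{"rx":0,"ry":0,"rz":0,"x":0,"y":0,"z":0.004,"grip":0},{"rx":0,"ry":0,"rz":0,"x":0,"y":0,"z":0.004,"grip":0}]'; python3 -m handwheel '[{"rx":0,"ry":0,"rz":0,"x":0,"y":0,"z":0.002,"grip":0},{"rx":0,"ry":0,"rz":0,"x":0,"y":0,"z":0.002,"grip":0}]'
```

```text
t: 12.02
ee_pos: [0.5869, 0.1411, 0.0644]
ee_rot: [[-0.973, -0.231, 0.004], [-0.231, 0.973, 0.0], [-0.004, -0.001, -1.0]]
force: [1.0, -0.1, 14.6]
gripper_width: 0.0004
gripper_force: 7.3
t: 12.28
ee_pos: [0.5871, 0.1411, 0.0641]
ee_rot: [[-0.973, -0.231, 0.005], [-0.231, 0.973, 0.0], [-0.005, -0.001, -1.0]]
force: [-4.1, -1.2, 28.1]
gripper_width: -0.0002
gripper_force: 13.5
```

Hard stop at 64 mm: the switch is fully on. I retreat and check.

```bash
python3 -m handwheel '[{"rx":0,"ry":0,"rz":0,"x":0,"y":0,"z":-0.03,"grip":0},{"rx":0,"ry":0,"rz":0,"x":0,"y":0,"z":-0.09,"grip":0},{"rx":0,"ry":0,"rz":0,"x":0.0,"y":0,"z":-0.15,"grip":0},{"rx":0,"ry":0,"rz":0,"x":0.1,"y":0.1,"z":-0.2,"grip":0},{"rx":0,"ry":0,"rz":0,"x":0.1,"y":0.15,"z":-0.2,"grip":0},{"rx":0,"ry":0,"rz":0,"x":0.1,"y":0.15,"z":-0.2,"grip":0},{"rx":0,"ry":0,"rz":0,"x":0.1,"y":0.15,"z":-0.2,"grip":0}]'
python3 - <<'E'
from h import *
im=np.zeros((600,800,3),np.uint8);im[:320,:440]=crop("scene",185,200,110,80,4);im[:200,450:730]=crop("top",210,115,70,50,4)
im[330:600,:360]=cv2.resize(optics.read_camera("scene")["color"][:,:,::-1],(360,270),interpolation=cv2.INTER_AREA);im[330:600,400:760]=cv2.resize(optics.read_camera("wrist")["color"][:,:,::-1],(360,270))
cv2.imwrite("pics/f2.png",im)
E
```

```text
t: 13.15
ee_pos: [0.4505, 0.266, 0.2607]
ee_rot: [[-0.972, -0.236, -0.001], [-0.236, 0.972, -0.0], [0.001, 0.0, -1.0]]
force: [0.1, 0.5, -0.1]
gripper_width: -0.0001
gripper_force: 0.0
```

View pics/f2.png

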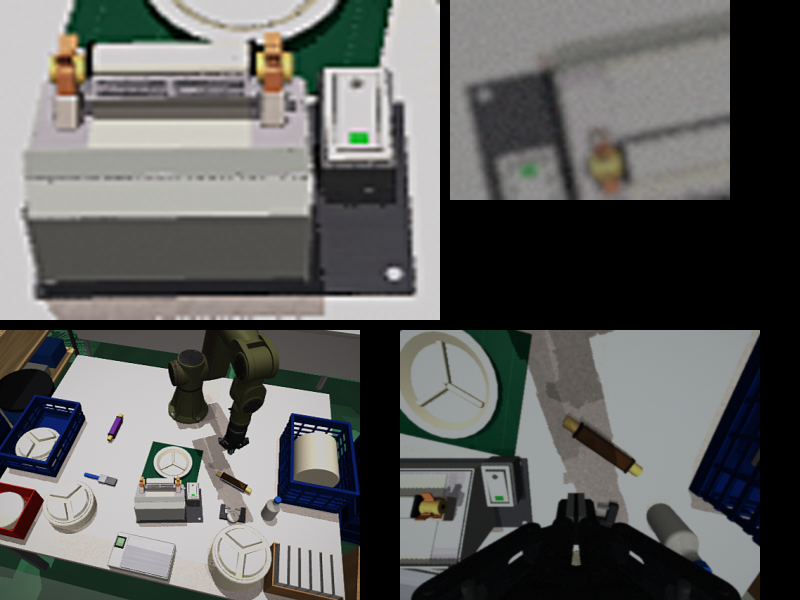

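The lamp sits level in both clips, with caps at (67,67) and (274,65). The green mark is about 1 px lower, which fits a 6 mm drop. Nothing else has moved and the gripper is clear.

```bash
python3 -c "
from rig import r
print(r.sign_off())"
```

```text
the job is handed in; nothing more can be done
None
```

I pressed the new lamp into both clips, window outward, switched the stand on (rocker pressed to its stop), and handed the job in at about 13 s.

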